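Rinse position: tumbler off the drying peg and onto the glass rinser

ROBOT

A 7-joint arm with a two-finger parallel gripper is mounted at the origin on the work surface. World frame = base frame: x ahead of the robot, y to its left, z up, the work surface at z = 0. Lengths are in m, angles in degrees, forces in N, time in s.
With the tool pointing down it reaches from about 0.425 to 0.875 m from the base axis. Payload 4.7 kg.
Tool frame: the origin (TCP) lies on the mounting face of the last link; the fingertips stand 182 mm ahead of it and the grasp point (between the pads) lies 164 mm ahead of it; z points along the fingers, y is the line along which they close (so a half turn about z gives the same grasp; the last joint's range is limited). The gripper opens to 87 mm and grips with 3 to 60 N. Pads are 19 mm wide; open, the fingers measure 117 mm over their backs; the gripper's body (75 mm by 190 mm) begins 51 mm behind the grasp point.
Start: joints at [-67.661, 18.392, -4.016, 83.108, 1.295, 78.541, -3.26], TCP at [0.239, 0.605, 0.405] pointing down, gripper open.
Joint ranges: [-163.93, 163.93], [-17.29, 119.83], [-79.2, 71.16], [3.27, 140.29], [-89.18, 269.18], [5.43, 117.66], [-154.24, 154.24]. Speed limits (degrees/s): [147.25, 147.25, 180, 180, 180, 180, 180].

INTERFACE

Orientations are given as [roll, pitch, yaw] about the fixed x, y, z axes, in that order (R = Rz(yaw) Ry(pitch) Rx(roll)).
In Python, from rig import manip gives the robot as it stands.
- The arm moves only by the shell command python3 -m pendant 'ROWS' [OPENING] [FORCE]. ROWS is text: rows parted by semicolons, each of 6 numbers parted by spaces: the shift along the tool's x, y, z in m, then the turn, a rotation vector about the tool's x, y, z in degrees. A call has 1 to 8 rows; each row shifts and turns the commanded pose from where the row before left it, along the tool's axes as they then stand; what a row does not reach is not made up. A row lasts 1/10 s, in which the tool goes at most 50 mm and 8.59 degrees, less where a joint would pass 70% of its speed; a pose out of reach is approached as far as the arm can. A call with a gripper value outside its range is refused whole. OPENING is the opening, from -1 (shut) to 1 (fully open), set as the call begins (- or left out, the last holds). The fingers move at their own pace and stop on an object; FORCE is the grip in N (left out, the last holds). Time passes only in rows, so rows that do not move let the fingers close. It gives the time, the measured TCP pose, the force, the opening and the grip force at its end, in the units of the state.
- manip.get_state(): the state, without advancing time (a new reading comes with each control period).
- manip.get_image(name): name is "scene" or "side" or "wrist"; returns the picture (420x560x3 uint8, blue, green, red); there is no depth.
- manip.camera_model(name): a dict with "intrinsics" (3x3 intrinsics, pixels), "dist" ([k1, k2, p1, p2, k3] as OpenCV has them; the pictures are not rectified), "extrinsics" (4x4, takes a point from world to camera coordinates). Camera axes: x right, y up, looking along -z (the intrinsics and any distortion apply to the point x, -y, -z); pixel columns grow to the right and rows downward; lengths in m; the calibration is good to about 2 mm. A picture is of the moment at which its call begins: read the wrist's pose just before it. camera_model takes no time and is no camera call; for the wrist camera it gives the pose at the moment of the call.
- manip.job_done(): hands the job in; it is judged then, once.
The state is a dict: "time": time; "joint_pos": joint angles; "joint_velocities": joint speeds; "tau": joint torques, N m; "ee_pos": TCP position; "ee_rot": TCP orientation; "wrist_force": force on the tool from outside, world axes, zero at the start; "torque": the same for the moment, N m; "opening": finger opening in m; "grasp_force": force on a finger pad.
Only numpy, scipy, OpenCV 4.12 (cv2) and the standard library are available. Lean on these libraries where they do the work, as an engineer would, in place of code of your own. Each camera call takes 0.05 s, during which the arm holds its last target. There are 200 camera calls.

TASK

Take the tallest and narrowest of the three cups, the steel tumbler, up off its peg on the drying stand, and, keeping it mouth down, press its mouth centrally on the sprung plate of the glass rinser until the plate is about half way down, 10 mm of its 20 mm travel. Finish while still holding the tumbler there with the plate half pressed: do not let go. Leave the other cups, the bottle and the jar where they are.

Things in the scene. Friction and masses are not known exactly. Their poses are not given: they have to be found in the camera images.
- tumbler: Steel tumbler, straight cylinder 60 mm across, 110 mm long, wall 3 mm, closed end 4 mm, 0.11-0.21 kg; tallest and narrowest of the three cups. Hangs mouth down on any one of the three pegs, closed end on the peg head: top 134 mm, mouth 24 mm above the counter (all three tops are level). Origin: centre of the mouth; z points to the closed end (up as it hangs).
- stand: Drying stand, fixed: white plastic base 90 x 340 x 12 mm with a row of three steel pegs at y = -120, 0 and +120 mm of its own frame (x = 0). Pegs are 10 mm thick with a flat head 24 mm across, head top 130 mm above the counter. Origin: centre of the base's underside; z up, y along the row.
- rinser: Glass rinser, fixed: round steel housing 116 mm across, 30 mm high, on a square steel drip tray 170 mm wide, 3 mm thick. In its 96 mm opening sits a round sprung plate 88 mm across, dark with a six-armed grey star; a fixed black nozzle 14 mm thick in the middle ends 52 mm above the counter. Origin: centre of its underside, z up.
- plate_top (a point): Centre of the sprung plate's top face (top of the star's arms); it moves with the plate: 45 mm above the counter at rest, 35 mm when half pressed, 25 mm at the bottom stop.
- plate (a joint): Travel of the rinser's sprung plate in m: 0 at rest (up), grows as it is pressed straight down, 0.020 at the bottom stop; it springs back when let go. Force needed: about 2 N to start, about 7 N at 10 mm, about 12 N at the bottom.
- short_cup: Bystander: short wide steel cup, 78 mm diameter, 70 mm long, hanging mouth down on another peg. Origin: centre of the mouth.
- beaker: Bystander: white plastic beaker, 74 mm diameter, 86 mm long, hanging mouth down on the third peg. Origin: centre of the mouth.
- soap_bottle: Bystander: white bottle, 60 mm diameter, 130 mm high, standing on the counter beyond the work. Origin: centre of its underside.
- jar: Bystander: glass jar with a metal lid, 70 mm diameter, 90 mm high, standing on the counter beyond the work. Origin: centre of its underside.
Mind the look-alikes: they are no part of the job. Leave any purple look-alike of the tumbler alone.

How it is judged (in metres and radians):
On the way:
1. the tumbler is lifted off its peg: mouth above the peg heads, mouth down, held in the fingers (z of tumbler in the frame of stand above 0.132 m and angle between tumbler's own z axis and vertical below 0.35 rad and contact force between the fingers and tumbler above 1 N), for 0.1 s.
At the end, for the whole second after the job is handed in: Fingers still hold the tumbler (over 2 N), mouth down within 0.15 rad, resting on the rinser plate, centred within 12 mm, pushing over 2.5 N, plate 6 to 14 mm down (10 asked), all at rest; other cups, bottle and jar within 40 mm of their starts (value of joint plate between 0.006 and 0.014 m and contact force between tumbler and rinser above 2.5 N and contact force between the fingers and tumbler above 2 N and horizontal distance between tumbler and plate_top below 0.012 m and angle between tumbler's own z axis and vertical below 0.15 rad and z of tumbler in the frame of plate_top between -0.004 and 0.008 m and linear speed of tumbler below 0.02 m/s and distance of each of short_cup, beaker, soap_bottle, jar from where it was at the start of the episode below 0.04 m); the arm keeps its last pose, push and grip.
It fails at once if the tumbler was tipped far from mouth down (over 0.8 rad) (angle between tumbler's own z axis and vertical above 0.8 rad).
It fails at once if the short cup was disturbed (moved more than 40 mm) (distance of short_cup from where it was at the start of the episode above 0.04 m).
It fails at once if the beaker was disturbed (moved more than 40 mm) (distance of beaker from where it was at the start of the episode above 0.04 m).
It fails at once if the soap bottle was disturbed (moved more than 40 mm) (distance of soap_bottle from where it was at the start of the episode above 0.04 m).
It fails at once if the jar was disturbed (moved more than 40 mm) (distance of jar from where it was at the start of the episode above 0.04 m).
It also fails if it takes over 35 s, if anything falls off the work surface, if the arm or the gripper's body presses on something with over 40 N, if the wrist force passes 120 N, or if a joint passes its speed limit or range.

## Working session

There is one attempt and no reset: what is moved stays moved. The work goes in short steps, Python scripts to look and compute and a shell command to move; the robot and the scene stay as the last step left them, time stands still between calls to the robot, and variables do not carry over. Pictures are saved under pics/ and viewed, at most 10 in all, crops included, and the job is handed in when it is done.

```bash
mkdir -p pics; cat > h.py <<'E'
from rig import manip
import numpy as np, cv2
def ray(m,u,v):
    K=np.array(m["intrinsics"]);d=np.array(m["dist"]);E=np.array(m["extrinsics"])
    p=cv2.undistortPoints(np.array([[[u,v]]],float),K,d)[0,0]
    R=E[:3,:3];c=-R.T@E[:3,3]
    return c,R.T@np.array([p[0],-p[1],-1.])
def onplane(m,u,v,z):
    c,d=ray(m,u,v);return c+d*(z-c[2])/d[2]
def proj(m,P):
    K=np.array(m["intrinsics"]);d=np.array(m["dist"]);E=np.array(m["extrinsics"])
    q=E[:3,:3]@np.array(P,float)+E[:3,3]
    q=q*[1,-1,-1]
    return cv2.projectPoints(q.reshape(1,1,3),np.zeros(3),np.zeros(3),K,d)[0].ravel()
E
python3 - <<'E'
from h import *
s=manip.get_state();print({k:np.round(v,3) for k,v in s.items()})
a=[]
for n in("scene","side"):
    im=manip.get_image(n);cv2.imwrite(f"pics/{n}0.png",im)
    m=manip.camera_model(n);E=np.array(m["extrinsics"]);print(n,(-E[:3,:3].T@E[:3,3]).round(3))
E
```

```text
{'time': np.float64(0.0), 'joint_pos': array([-67.659,  18.439,  -4.015,  83.174,   1.295,  78.541,  -3.26 ]), 'joint_velocities': array([-0.05 ,  0.029, -0.073, -0.064,  0.01 , -0.048,  0.026]), 'tau': array([-0.0000e+00, -4.9130e+01, -4.0400e-01, -3.1254e+01, -6.4000e-02,
        4.4000e-02,  0.0000e+00]), 'ee_pos': array([0.239, 0.604, 0.404]), 'ee_rot': array([-1.79891e+02,  6.00000e-03,  1.58468e+02]), 'wrist_force': array([-1.313,  0.6  , -0.247]), 'torque': array([-0.029, -0.018,  0.005]), 'grasp_force': np.float64(0.0), 'opening': np.float64(0.087)}
scene [1.156 0.517 0.937]
side [ 0.253 -0.7    0.828]
```

View pics/scene0.png

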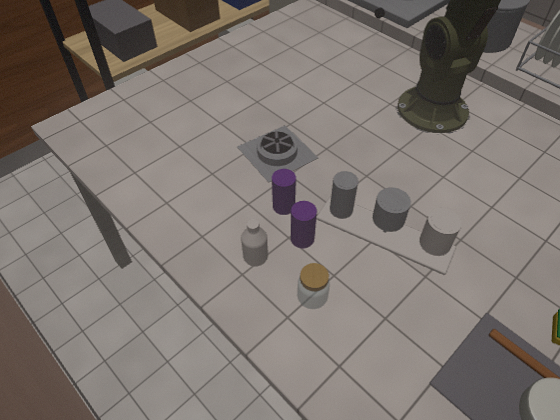

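View pics/side0.png

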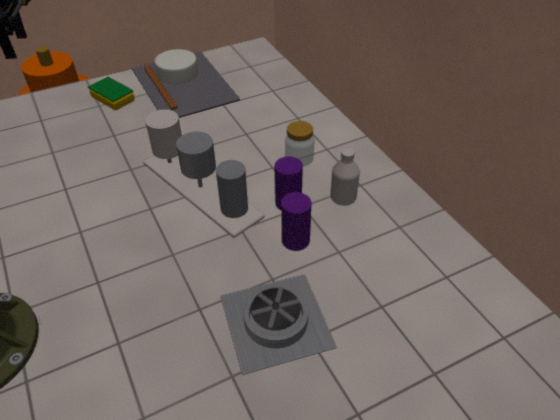

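The tumbler stands at scene (344,180) and side (232,170), on the end peg nearest the rinser. The rinser is at scene (277,148) and side (276,312). The purple look-alikes are at scene (284,180) and (303,210).

```bash
python3 - <<'E'
from h import *
M={n:manip.camera_model(n) for n in("scene","side")}
pts={"tum":((344,180),(232,170),.134),"short":((391.5,199),(196,143),.134),"beaker":((440.5,217),(164,120),.134),"plate":((277,144),(276,309),.045),"jar":((314,275),(300,130),.09)
,"pur1":((284,178),(289,167),.11),"pur2":((304,211),(296,203),.11),"bottle":((253,226),(347,154),.13)}
for k,(a,b,z) in pts.items():
    c1,d1=ray(M["scene"],*a);c2,d2=ray(M["side"],*b)
    t=np.linalg.lstsq(np.c_[d1,-d2],c2-c1,rcond=None)[0]
    p,q=c1+d1*t[0],c2+d2*t[1]
    print(k,((p+q)/2).round(3),"gap",np.linalg.norm(p-q).round(4),onplane(M["scene"],*a,z).round(3)[:2],onplane(M["side"],*b,z).round(3)[:2])
W=manip.camera_model("wrist");print(W)
for n,x0,y0,x1,y1 in(("scene",230,110,470,290),("side",130,90,370,370)):
    im=cv2.imread(f"pics/{n}0.png")[y0:y1,x0:x1]
    f=min(800/im.shape[1],600/im.shape[0]);f=3.3 if n=="scene" else 2.1
    cv2.imwrite(f"pics/{n}0c.png",cv2.resize(im,None,fx=f,fy=f,interpolation=cv2.INTER_CUBIC))
E
```

```text
tum [0.536 0.079 0.134] gap 0.0001 [0.537 0.079] [0.536 0.078]
short [0.504 0.194 0.135] gap 0.0001 [0.503 0.193] [0.504 0.195]
beaker [0.47  0.302 0.137] gap 0.0009 [0.466 0.301] [0.471 0.306]
plate [ 0.493 -0.198  0.035] gap 0.0 [ 0.5   -0.191] [ 0.49  -0.204]
jar [0.753 0.19  0.086] gap 0.0011 [0.754 0.192] [0.751 0.185]
pur1 [ 0.638 -0.001  0.158] gap 0.0263 [ 0.618 -0.04 ] [0.655 0.059]
pur2 [0.635 0.024 0.049] gap 0.0335 [0.657 0.066] [ 0.616 -0.044]
bottle [0.775 0.025 0.123] gap 0.0007 [0.779 0.03 ] [0.769 0.018]
{'intrinsics': array([[338.80345484,   0.        , 277.38291654],
       [  0.        , 338.80345484, 209.68353995],
       [  0.        ,   0.        ,   1.        ]]), 'dist': array([0.01985057, 0.        , 0.        , 0.        , 0.        ]), 'extrinsics': array([[ 0.36687695,  0.93026772, -0.00180972, -0.64842894],
       [-0.89410056,  0.35207492, -0.27681661,  0.03324706],
       [-0.2568764 ,  0.10317571,  0.96092106, -0.39003966],
       [ 0.        ,  0.        ,  0.        ,  1.        ]])}
```

```bash
r="-0.0293 -0.0237 0 0 0 0"; python3 -m pendant '-0.0293 -0.0237 0 0 0 0;-0.0293 -0.0237 0 0 0 0;-0.0293 -0.0237 0 0 0 0;-0.0293 -0.0237 0 0 0 0;-0.0293 -0.0237 0 0 0 0;-0.0293 -0.0237 0 0 0 0;-0.0293 -0.0237 0 0 0 0;-0.0293 -0.0237 0 0 0 0'
```

```text
time: 0.9
ee_pos: [0.3875, 0.3407, 0.4045]
ee_rot: [-180.0, -0.0, 158.5]
wrist_force: [0.5, 0.9, -0.4]
opening: 0.0871
grasp_force: 0.0
```

```bash
python3 -m pendant '-0.0293 -0.0237 0 0 0 0;-0.0293 -0.0237 0 0 0 0;-0.0293 -0.0237 0 0 0 0;-0.0293 -0.0237 0 0 0 0;-0.0293 -0.0237 0 0 0 0;-0.0293 -0.0237 0 0 0 0;-0.0293 -0.0237 0 0 0 0;-0.0293 -0.0237 0 0 0 0'
```

```text
time: 1.7
ee_pos: [0.5359, 0.0784, 0.4045]
ee_rot: [-180.0, -0.0, 158.5]
wrist_force: [1.0, 0.6, -0.5]
opening: 0.0872
grasp_force: 0.0
```

```bash
python3 -m pendant '0 0 0 0 0 6.5;0 0 0 0 0 6.5;0 0 0 0 0 6.5;0 0 0 0 0 6.5;0 0 0 0 0 6.5;0 0 0 0 0 6.5;0 0 0 0 0 6.5;0 0 0 0 0 6.5'; python3 -m pendant '0 0 0 0 0 0;0 0 0 0 0 0'
python3 - <<'E'
from h import *
import json
s=manip.get_state();m=manip.camera_model("wrist");im=manip.get_image("wrist");cv2.imwrite("pics/w1.png",im)
json.dump({k:np.array(v).tolist() for k,v in m.items()},open("w1.json","w"))
print(s["ee_pos"].round(4),s["ee_rot"].round(2),s["joint_pos"].round(1))
print(proj(m,[.5365,.079,.134]))
E
```

```text
time: 2.5
ee_pos: [0.5353, 0.0798, 0.4043]
ee_rot: [-180.0, -0.0, 106.2]
wrist_force: [-0.4, -1.1, 1.2]
opening: 0.0868
grasp_force: 0.0
time: 2.7
ee_pos: [0.5354, 0.0799, 0.4045]
ee_rot: [-180.0, -0.0, 106.6]
wrist_force: [-0.5, 0.4, -0.0]
opening: 0.0871
grasp_force: 0.0
[0.5354 0.0799 0.4045] [-179.97   -0.    106.63] [-34.7   5.   25.   99.6  -2.2  75.9   7.3]
[279.43121947 215.67383296]
```

View pics/w1.png

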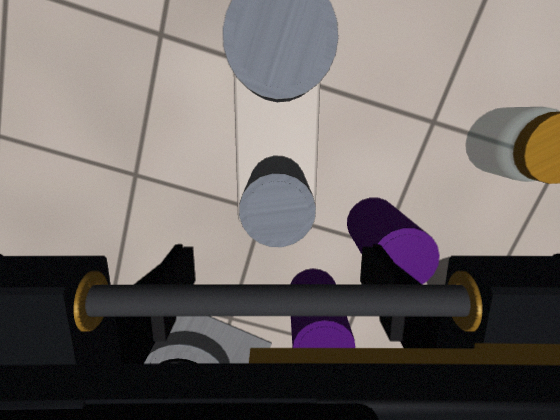

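The wrist view shows the tumbler top at about (277,210), the short cup above it and the finger line centred near column 280.

```bash
python3 - <<'E'
from h import *
import json
m=json.load(open("w1.json"));im=cv2.imread("pics/w1.png").astype(int)
# bluish-grey top: b>r, mid brightness
mk=((im[...,0]-im[...,2]>6)&(im.sum(2)>300)).astype(np.uint8)
mk[:150]=0;mk[:,:225]=0;mk[:,330:]=0;mk[252:]=0
c=max(cv2.findContours(mk,0,cv2.CHAIN_APPROX_NONE)[0],key=cv2.contourArea)
e=cv2.fitEllipse(cv2.convexHull(c));print(e)
P=np.array([onplane(m,u,v,.134)[:2] for u,v in cv2.convexHull(c)[:,0]+0.0])
A=np.c_[2*P,np.ones(len(P))];x=np.linalg.lstsq(A,(P**2).sum(1),rcond=None)[0]
print("centre",x[:2],"r",np.sqrt(x[2]+x[:2]@x[:2]))
# static views: plate
for n,(u,v) in {"scene":(277,148),"side":(276,312)}.items():
    mm=manip.camera_model(n);img=cv2.imread(f"pics/{n}0.png")
    for z in(.03,.045):print(n,z,proj(mm,[.495,-.197,z]).round(1))
E
```

```text
((276.88653564453125, 209.82920837402344), (73.07258605957031, 75.89922332763672), 90.294189453125)
centre [0.53353932 0.08205808] r 0.029138468973452715
scene 0.03 [276.8 146. ]
scene 0.045 [276.7 142. ]
side 0.03 [276.8 309.7]
side 0.045 [276.7 304.7]
```

```bash
python3 -m pendant '0.0015 -0.001 0.02 0 0 0;0 0 0.02 0 0 0;0 0 0.02 0 0 0;0 0 0.02 0 0 0;0 0 0.02 0 0 0;0 0 0.02 0 0 0;0 0 0.02 0 0 0;0 0 0 0 0 0'; python3 -m pendant '0 0 0 0 0 0;0 0 0 0 0 0;0 0 0 0 0 0;0 0 0 0 0 0;0 0 0 0 0 0;0 0 0 0 0 0' -1 40
```

```text
time: 3.55
ee_pos: [0.5328, 0.0809, 0.2621]
ee_rot: [-179.7, 0.0, 106.6]
wrist_force: [0.1, -0.6, -1.1]
opening: 0.0869
grasp_force: 0.0
time: 4.15
ee_pos: [0.5344, 0.0811, 0.2655]
ee_rot: [179.9, -0.0, 106.5]
wrist_force: [0.2, -0.3, 5.0]
opening: 0.0592
grasp_force: 40.0
```

```bash
python3 -m pendant '0 0 -0.02 0 0 0;0 0 -0.02 0 0 0;0 0 -0.02 0 0 0;0 0 -0.02 0 0 0;0 0 -0.02 0 0 0;0 0 -0.02 0 0 0;0 0 -0.02 0 0 0;0 0 0 0 0 0'; python3 - <<'E'
from h import *
import json
s=manip.get_state();R=None
r,p,y=np.radians(s["ee_rot"])
tx=np.array([np.cos(y),np.sin(y)]);ty=np.array([np.sin(y),-np.cos(y)])
d=np.array([.495,-.197])-s["ee_pos"][:2];print(s["ee_pos"],"tool shift",d@tx,d@ty)
cv2.imwrite("pics/side1.png",manip.get_image("side"))
m=manip.camera_model("wrist");json.dump({k:np.array(v).tolist() for k,v in m.items()},open("w2.json","w"))
cv2.imwrite("pics/w2.png",manip.get_image("wrist"))
a=cv2.imread("pics/side1.png")[0:420,100:380];b=cv2.imread("pics/w2.png")[:,50:510]
cv2.imwrite("pics/c2.png",np.hstack([a,b]))
E
```

```text
time: 4.95
ee_pos: [0.5348, 0.0809, 0.4072]
ee_rot: [179.7, -0.0, 106.5]
wrist_force: [1.0, 0.1, -0.7]
opening: 0.0592
grasp_force: 40.0
[0.53479667 0.08094515 0.40717229] tool shift -0.25526333084457414 -0.1169526139277498
```

View pics/c2.png

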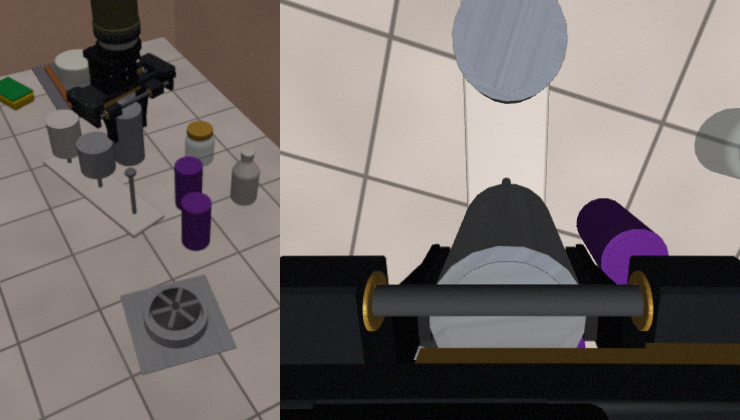

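Tumbler is held upright, off the peg, with the neighbours untouched. Now an enlarged look at the rinser.

```bash
python3 - <<'E'
from h import *
o=[]
for n,x0,y0 in(("scene",228,113),("side",216,265)):
    im=cv2.imread(f"pics/{n}0.png")
    o.append(cv2.resize(im[y0:y0+110,x0:x0+130],None,fx=3,fy=5.0*3/5,interpolation=cv2.INTER_CUBIC))
cv2.imwrite("pics/r.png",np.hstack(o))
E
```

```text
(no output)
```

View pics/r.png

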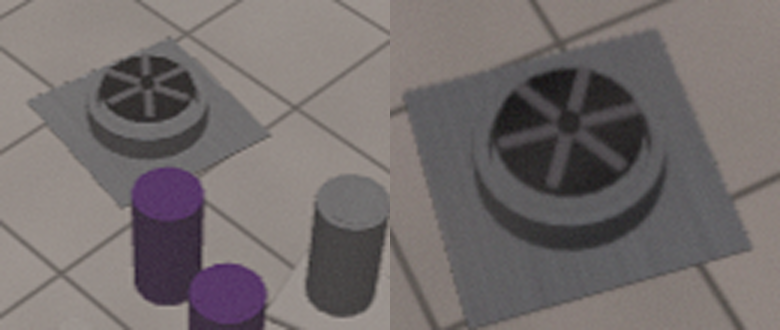

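```bash
python3 - <<'E'
from h import *
C={"scene":((228,113),[(28,102),(170,37),(270,132),(123,207)],(148,84),(147.5,86)),
"side":((216,265),[(15,90),(267,31),(360,247),(80,327)],(179,122),(179,130))}
for n,(o,cs,hub,disc) in C.items():
    m=manip.camera_model(n);o=np.array(o)
    f=lambda p,z:onplane(m,*(o+np.array(p)/3-0.33),z)[:2]
    q=np.array([f(p,.003) for p in cs])
    print(n,"tray",q.mean(0).round(4),np.linalg.norm(q-np.roll(q,1,0),axis=1).round(3),"hub",f(hub,.052).round(4),"disc",f(disc,.0445).round(4))
E
```

```text
scene tray [ 0.4914 -0.2004] [0.168 0.168 0.167 0.169] hub [ 0.4958 -0.1949] disc [ 0.4924 -0.1992]
side tray [ 0.4914 -0.1991] [0.17  0.167 0.166 0.167] hub [ 0.4902 -0.2015] disc [ 0.4899 -0.2017]
```

```bash
python3 -m pendant '-0.0321 -0.01515 0 0 0 0;-0.0321 -0.01515 0 0 0 0;-0.0321 -0.01515 0 0 0 0;-0.0321 -0.01515 0 0 0 0;-0.0321 -0.01515 0 0 0 0;-0.0321 -0.01515 0 0 0 0;-0.0321 -0.01515 0 0 0 0;-0.0321 -0.01515 0 0 0 0'; python3 -m pendant '0 0 0.02 0 0 0;0 0 0.02 0 0 0;0 0 0.02 0 0 0;0 0 0.02 0 0 0;0 0 0.015 0 0 0;0 0 0 0 0 0;0 0 0 0 0 0;0 0 0 0 0 0'; python3 - <<'E'
from h import *
for i in range(3): print(manip.get_state()["ee_pos"].round(4),manip.get_state()["wrist_force"]); 
o=[]
for n,x0,y0 in(("scene",213,63),("side",196,195)):
    im=manip.get_image(n);cv2.imwrite(f"pics/{n}3.png",im)
    o.append(cv2.resize(im[y0:y0+180,x0:x0+130],None,fx=3,fy=3,interpolation=cv2.INTER_CUBIC))
cv2.imwrite("pics/r3.png",np.hstack(o))
E
```

```text
time: 5.85
ee_pos: [0.4898, -0.2007, 0.403]
ee_rot: [-179.9, -0.1, 106.5]
wrist_force: [0.5, -0.5, -1.9]
opening: 0.0593
grasp_force: 40.0
time: 6.65
ee_pos: [0.4911, -0.1998, 0.3106]
ee_rot: [179.9, 0.0, 106.5]
wrist_force: [-0.1, -0.3, -1.4]
opening: 0.059
grasp_force: 40.0
[ 0.4911 -0.1998  0.3106] [-0.14548054 -0.33749813 -1.39594174]
[ 0.4911 -0.1998  0.3106] [-0.14548054 -0.33749813 -1.39594174]
[ 0.4911 -0.1998  0.3106] [-0.14548054 -0.33749813 -1.39594174]
```

View pics/r3.png

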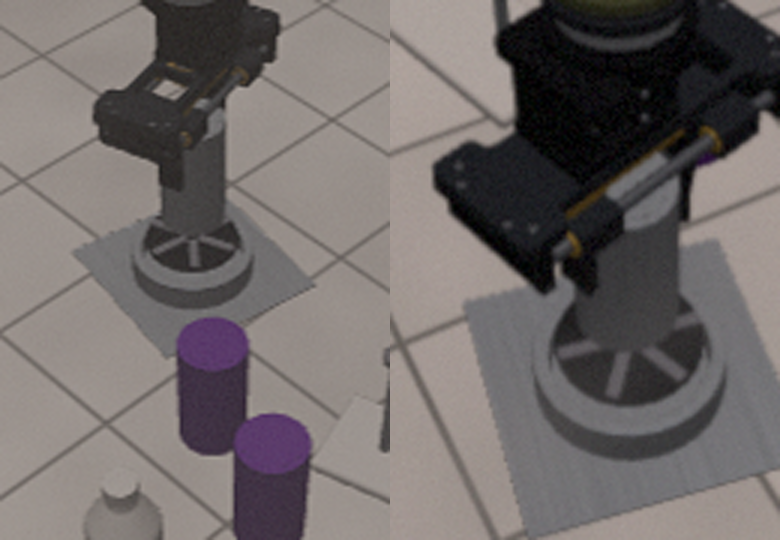

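The mouth lines up with the plate in both views: crop columns 192.5 against 192.5 (scene) and 629 against 629 (side). Going down to contact.

```bash
for i in 1; do python3 -m pendant '0 0 0.01 0 0 0;0 0 0.011 0 0 0;0 0 0 0 0 0;0 0 0 0 0 0;0 0 0 0 0 0;0 0 0 0 0 0'; done; python3 -m pendant '0 0 0.003 0 0 0;0 0 0 0 0 0;0 0 0 0 0 0;0 0 0 0 0 0'; python3 -m pendant '0 0 0.003 0 0 0;0 0 0 0 0 0;0 0 0 0 0 0;0 0 0 0 0 0'; python3 -m pendant '0 0 0.003 0 0 0;0 0 0 0 0 0;0 0 0 0 0 0;0 0 0 0 0 0'
```

```text
time: 7.35
ee_pos: [0.4908, -0.1997, 0.2889]
ee_rot: [180.0, 0.0, 106.5]
wrist_force: [0.9, -0.3, -0.9]
opening: 0.0595
grasp_force: 40.0
time: 7.75
ee_pos: [0.491, -0.1997, 0.2861]
ee_rot: [179.9, 0.0, 106.5]
wrist_force: [-0.1, -1.2, 0.6]
opening: 0.0589
grasp_force: 40.0
time: 8.15
ee_pos: [0.491, -0.1997, 0.283]
ee_rot: [179.9, 0.0, 106.5]
wrist_force: [1.0, -0.6, 3.8]
opening: 0.0595
grasp_force: 40.0
time: 8.55
ee_pos: [0.4909, -0.1997, 0.28]
ee_rot: [180.0, 0.0, 106.5]
wrist_force: [1.6, -0.5, 4.4]
opening: 0.0594
grasp_force: 40.0
```

```bash
python3 -m pendant '0 0 0.0035 0 0 0;0 0 0 0 0 0;0 0 0 0 0 0;0 0 0 0 0 0;0 0 0 0 0 0;0 0 0 0 0 0'; python3 - <<'E'
from h import *
F=[];Z=[]
o=[]
for i in range(12):
    n=("scene","side")[i%2];im=manip.get_image(n)
    s=manip.get_state();F.append(s["wrist_force"]);Z.append(s["ee_pos"])
    if i<2:
        x0,y0=((213,63),(196,195))[i]
        o.append(cv2.resize(im[y0:y0+180,x0:x0+130],None,fx=3,fy=3,interpolation=cv2.INTER_CUBIC))
print(np.mean(F,0).round(2),np.std(F,0).round(2),np.mean(Z,0).round(4),s["grasp_force"],s["time"])
cv2.imwrite("pics/r4.png",np.hstack(o))
E
```

```text
time: 9.15
ee_pos: [0.491, -0.1997, 0.2767]
ee_rot: [179.9, 0.0, 106.5]
wrist_force: [2.3, 0.4, 5.6]
opening: 0.0592
grasp_force: 40.0
[ 1.27 -0.32  5.73] [0.52 0.43 0.48] [ 0.491  -0.1997  0.2767] 39.99993562596501 9.75
```

View pics/r4.png

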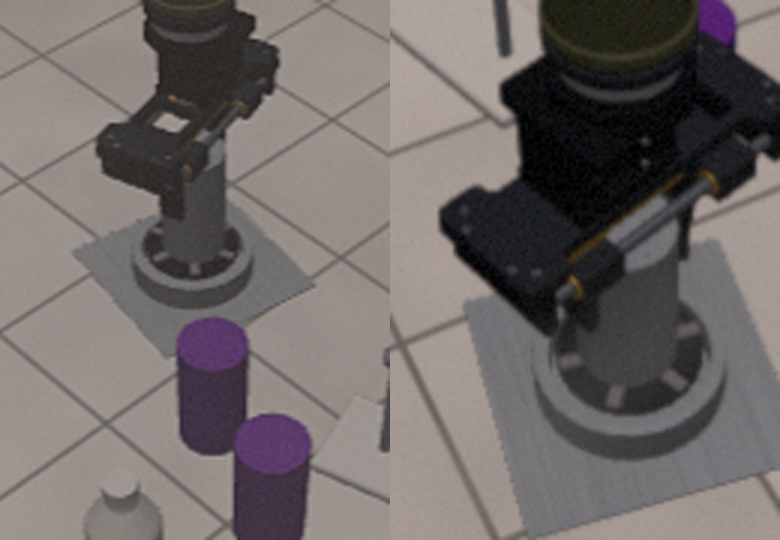

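The tumbler sits centrally on the plate (scene crop column 193, side crop column 629). The plate is slightly below its rest position. The net push is about 7 N, which matches 10 mm of travel, so I'm handing in.

```bash
python3 -c "
from rig import manip
print(manip.job_done())"
```

```text
the job is handed in; nothing more can be done
None
```

The job is handed in with the steel tumbler still gripped mouth down and centred on the rinser plate, pushing about 7 N for an estimated 10 mm of travel; the other cups, bottle and jar were not touched, and no verdict was returned.

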